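# Draw the filter plate from the jig and present its label end

## Task

Find the label end of the glass filter plate: it is the frosted end with the small corner notch. Take the plate by its other, un-notched end, draw it lengthwise out from under the bridge of the jig, and finish while holding it by that end over the lens-tissue packet, at least 10 cm above the desk, sloping at about 30 degrees with the notched end uppermost and its top face still up. Do not put it down or let go, and leave the eyepiece, cover-glass box and timer alone.

Things in the scene. Friction and masses are not known exactly. Their poses are not given: they have to be found in the camera images.
- plate_mid (a point): Centre of the loose glass filter plate, 90 x 30 x 6 mm (x, y, z), 40 g: clear middle, white frosted 24 mm band at both ends. x runs lengthwise to the notched label end (9 x 9 mm cut-out, right through, at the +x +y corner); z is its top face's normal, up at the start. It starts level on the jig's bar, centred under the bridge within 4 mm, centre 34 mm above the desk.
- jig: Grey-painted metal jig, fixed; origin on the desk under its middle, z up. Its support bar lies along x: 92 mm long, 16 mm wide, 31 mm high, so the plate on it overhangs by 7 mm at either side and fingers pass down beside the bar. The plate lies along it, its x axis along the jig's x.
- jig_bridge (a point): Centre of the underside of the jig's fixed bridge, 40.5 mm above the desk, axes as the jig. The bridge covers 11 mm either way along x, with posts 17 to 25 mm either side in y (2 mm play beside the plate), top at 46.5 mm, screw heads to 49.5 mm, foot 26 x 64 x 6 mm. Each end of the plate sticks out about 34 mm; it can leave only lengthwise.
- tissue: Flat white and blue packet of lens tissue, fixed on the desk; 64 x 93 x 6 mm (x, y, z), origin at the centre of its underside, z up.
- eyepiece: Bystander: black and white microscope eyepiece standing on the desk, 35 mm wide, 50 mm high, origin at the centre of its underside.
- cover_box: Bystander: small green-lidded box of cover glasses, 32 x 34 x 18 mm, origin at the centre of its underside.
- timer: Bystander: light-grey bench timer with a small display, 58 x 70 x 19 mm, origin at the centre of its underside.
There are look-alikes about, which are no part of the job. What is shaped like the part that bears plate_mid but turquoise is not meant.

How it is judged:
By the outcome, as a careful person would: the job done as asked, in the order asked, and still so for the second after the job is handed in, while the arm keeps its last pose, push and grip.
It also fails if it takes over 51 s, if anything falls off the work surface, if the arm or the gripper's body presses on something with over 40 N, if the wrist force passes 120 N, or if a joint passes its speed limit or range.

## Robot

A 6-joint arm with a two-finger parallel gripper is mounted at the origin on a cart in front of the work surface, level with it; the furniture and walls round the work are solid. World frame = base frame: x ahead of the robot, y to its left, z up, the work surface at z = 0. Lengths are in mm, angles in degrees, forces in N, time in s.
With the tool pointing down it reaches from about 250 to 725 mm from the base axis. Payload 9.7 kg.
Tool frame: the origin (TCP) lies midway between the tips of the shut fingers; the grasp point (between the pads) lies grip_depth behind it (grip_depth is the distance from the TCP to the grasp point, in mm); y points along the fingers, x is the direction in which the jaws open and shut, and the axes are right-handed (so a half turn about y gives the same grasp; the last joint's range is limited). The gripper opens to 85 mm and grips with 20 to 120 N. Pads are 22 mm wide; open, the fingers measure 114 mm over their backs; the gripper's body (76 mm by 85 mm) begins 54 mm behind the grasp point. The pads swing forward as they close: fully open they stand 13 mm farther back than shut.
Start: joints at [-74.255, 4.979, 10.078, 95.1, 0, 90], TCP at [149.242, -529.361, 196.984] pointing down, gripper open.
Joint ranges: [-179.16, 179.16], [-48.56, 103.87], [-65.8, 70.77], [-126.05, 130.52], [-82.76, 87.17], [-180, 180]. Speed limits (degrees/s): [127.2, 127.2, 147.25, 180, 180, 180].

## Interface

Orientations are given as a 3x3 rotation matrix whose columns are the frame's x, y, z axes.
In Python, from cell import * gives the robot as it stands. The module is installed in compiled form; this text tells all that it offers. Calls block until the motion is done:
- move_to(position, orientation): joint-space move of the TCP to a pose.
- move_straight(position, attitude=None, max_speed=150): straight line of the TCP; attitude=None keeps the orientation; max_speed is the mean speed in mm/s.
- movej(angles): joint-space move.
- set_gripper(opening, f_grip=None): finger opening in mm; f_grip is the grip in N (None keeps the last); returns when the fingers have stopped.
- wait(seconds).
- solve_ik(position, orientation): joint angles nearest the present ones, or None.
- observe(): the state.
- snapshot(name): name is "side" or "top" or "wrist"; returns the picture (400x640x3 uint8, red, green, blue); there is no depth.
- camera_params(name): a dict with "K" (3x3 intrinsics, pixels), "position" and "orientation" of the camera in the world. Camera axes: x right, y up, looking along -z (the intrinsics and any distortion apply to the point x, -y, -z); pixel columns grow to the right and rows downward; lengths in mm; the calibration is good to about 2 mm. A picture is of the moment at which its call begins: read the wrist's pose just before it. camera_params takes no time and is no camera call; for the wrist camera it gives the pose at the moment of the call.
A pose or a line that the arm cannot do raises PlanningError and nothing moves.
- sign_off(): hands the job in, once; it reports no verdict.
Trained networks look in the newest picture that a camera, given by its name, has taken for a name from the list of things; names that differ only in an ending like _2 or _b are one class to them, and where a whole thing is asked for, a point or a joint stands for the part that bears it (a point fixed in the world has none). Each returns a list of dicts, best first, with "p" (0 to 1); they miss things now and then, are a little off and sometimes report something else, mostly with a low value. They report only what shows in the picture. A call takes as long as a camera call. They do not tell look-alikes from the thing itself.
- masks_of(target, camera): "mask" (400x640 bool, what is visible of it) and "rect" ([left, top, width, height] as shares, 0 to 1, of the picture: columns of its width, rows of its height, round what is visible of it).
- place_of(target, camera): "position" ([column, row] as shares, 0 to 1, of the picture: columns of its width, rows of its height: a listed point, or the origin of a listed thing).
The state is a dict: "time_s": time; "joint_positions": joint angles; "dq": joint speeds; "tau": joint torques, N m; "eef_pos": TCP position; "ee_rot": TCP orientation; "force": force on the tool from outside, world axes, zero at the start; "wrist_torque": the same for the moment, N m; "grip_width": finger opening in mm.
Only numpy, scipy, OpenCV 4.12 (cv2) and the standard library are available. Lean on these libraries where they do the work, as an engineer would, in place of code of your own. Each camera call takes 0.05 s, during which the arm holds its last target.

## Working session

There is one attempt and no reset: what is moved stays moved. The work goes in short steps, each a Python script; the robot and the scene stay as the last script left them, time stands still between calls to the robot, and variables do not carry over. Pictures are saved under pics/ and viewed, and the job is handed in when it is done.

```bash
mkdir -p pics; ls
python3 - <<'E'
from cell import *
import cv2
for n in ("side","top","wrist"):
    im=snapshot(n); cv2.imwrite(f"pics/{n}0.png",im[:,:,::-1])
    c=camera_params(n); print(n,c)
o=observe(); print(o)
for n in ("side","top"):
    for t in ("plate_mid","jig","jig_bridge","tissue"):
        print(n,t,[(round(d["p"],2),[round(float(a)*b) for a,b in zip(d["position"],(640,400))]) for d in place_of(t,n)])
E
```

```text
pics
side {'K': array([[400.47296397,   0.        , 326.75091805],
       [  0.        , 400.47296397, 199.33640062],
       [  0.        ,   0.        ,   1.        ]]), 'position': array([ 304.1624645 , -442.7417466 ,  475.68362796]), 'orientation': array([[ 9.13133650e-01,  2.03640284e-01, -3.53153751e-01],
       [-4.07660127e-01,  4.56985547e-01, -7.90555141e-01],
       [ 3.97286672e-04,  8.65849204e-01,  5.00304904e-01]])}
top {'K': array([[486.63030218,   0.        , 318.91409415],
       [  0.        , 486.63030218, 200.7019545 ],
       [  0.        ,   0.        ,   1.        ]]), 'position': array([442.47699018, 223.07736643, 962.48061944]), 'orientation': array([[-9.12651649e-04,  9.80780819e-01, -1.95110614e-01],
       [-9.99927973e-01, -3.22998661e-03, -1.15592020e-02],
       [-1.19672483e-02,  1.95086011e-01,  9.80713125e-01]])}
wrist {'K': array([[285.84627791,   0.        , 319.71134231],
       [  0.        , 285.84627791, 199.05504849],
       [  0.        ,   0.        ,   1.        ]]), 'position': array([ 218.94520179, -510.17463835,  373.40510269]), 'orienta
[... 570 characters left out ...]
1633923 ,  196.44868991]), 'ee_rot': array([[ 2.71345675e-01, -2.60840707e-04,  9.62481925e-01],
       [-9.62481439e-01,  9.67888936e-04,  2.71345800e-01],
       [-1.00235364e-03, -9.99999498e-01,  1.15781375e-05]]), 'force': array([ 0.24245359, -0.16196412,  0.19811529]), 'wrist_torque': array([ 0.05563933,  0.00922501, -0.00180451]), 'grip_width': 85.28571417114954}
side plate_mid [(0.88, [314, 227]), (0.57, [338, 204]), (0.48, [244, 200])]
side jig [(0.8, [314, 244])]
side jig_bridge []
side tissue [(0.77, [246, 200])]
top plate_mid [(0.85, [305, 194]), (0.71, [358, 242])]
top jig [(0.8, [355, 244])]
top jig_bridge [(0.64, [353, 241]), (0.58, [339, 150])]
top tissue [(0.86, [245, 287])]
```

```bash
python3 -c "
import cell; print([n for n in dir(cell) if n[0]!='_']); print(getattr(cell,'grip_depth',None))"
```

```text
['PlanningError', 'camera_params', 'grip_depth', 'masks_of', 'move_straight', 'move_to', 'movej', 'observe', 'place_of', 'set_gripper', 'sign_off', 'snapshot', 'solve_ik', 'wait']
18.700000000000003
```

View pics/side0.png

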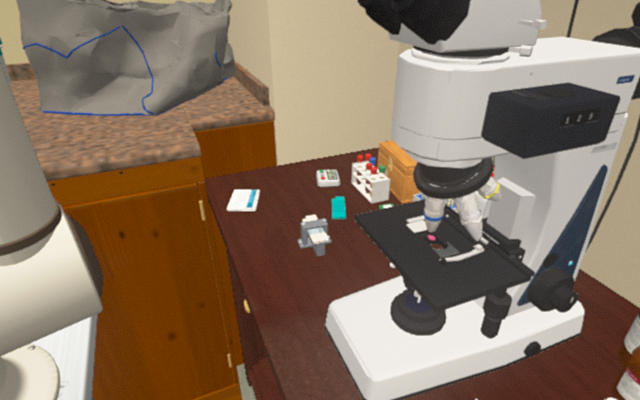

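View pics/top0.png

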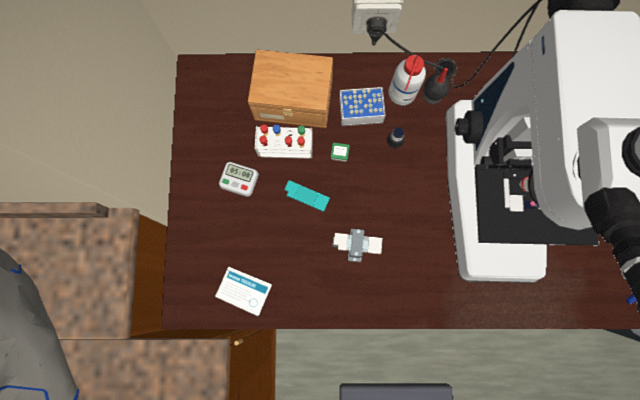

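Run:
```python
import cv2
import numpy as np
a=cv2.imread("pics/top0.png")[220:270,320:395]; a=cv2.resize(a,None,fx=6,fy=6,interpolation=cv2.INTER_CUBIC)
b=cv2.imread("pics/side0.png")[205:265,285:345]; b=cv2.resize(b,(300,300),interpolation=cv2.INTER_CUBIC)
cv2.imwrite("pics/crop0.png",np.hstack([a,b]))
```

```text
(no output)
```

View pics/crop0.png

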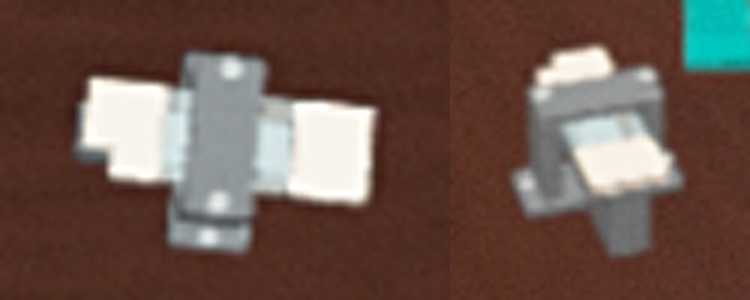

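View pics/wrist0.png

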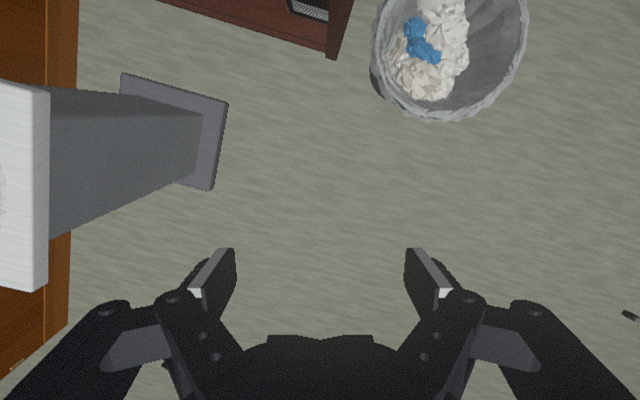

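```bash
cat > h.py <<'E'
from cell import *
import numpy as np, cv2
def ray(cam,px):
    c=camera_params(cam) if isinstance(cam,str) else cam
    K=c["K"]; d=np.linalg.inv(K)@np.array([px[0],px[1],1.]); d=c["orientation"]@np.array([d[0],-d[1],-d[2]])
    return c["position"],d
def atz(cam,px,z):
    p,d=ray(cam,px); return p+d*(z-p[2])/d[2]
def proj(c,P):
    q=c["orientation"].T@(np.asarray(P,float)-c["position"]); q=np.array([q[0],-q[1],-q[2]]); u=c["K"]@q; return u[:2]/u[2]
def pc(c,yaw): # yaw: direction of plate x
    pass
def R_grasp(yaw,tilt=0,flip=1):
    a=np.radians(yaw); t=np.radians(tilt)
    px=np.array([np.cos(a),np.sin(a),0]); z=np.array([0,0,1.])
    py=np.cross(z,px)
    ty=np.sin(t)*px-np.cos(t)*z
    tx=flip*py
    return np.stack([tx,ty,np.cross(tx,ty)],1)
E
python3 - <<'E'
from h import *
np.set_printoptions(precision=1,suppress=True)
# crop coordinates/6 + offset (cubic resize: centre-aligned)
f=lambda x,y:((x+.5)/6-.5+320,(y+.5)/6-.5+220)
for n,p in dict(UL=(90,78),LLnotch=(110,178),UR=(376,107),LR=(369,204)).items(): print(n,atz("top",f(*p),37))
print("bridge screws",atz("top",f(230,68),49.5),atz("top",f(217,200),49.5))
top=camera_params("top")
print("tissue",atz("top",(245,290),6), "timer",atz("top",(239,179),19),"cover",atz("top",(341,152),18),"eyep",atz("top",(397,137),50))
print("microbase edge",atz("top",(449,110),40),atz("top",(468,280),40),"stage",atz("top",(478,165),130),atz("top",(478,241),130))
for t in ("eyepiece","timer","cover_box"): print(t,[(round(d["p"],2),d["position"]*np.array([640,400]), atz("top",np.array(d["position"])*[640,400],0)) for d in place_of(t,"top")])
print([ (round(d["p"],2),atz("side",np.array(d["position"])*[640,400],34)) for d in place_of("plate_mid","side")])
E
```

```text
UL [564.3 204.1  37. ]
LLnotch [532.4 198.   37. ]
UR [554.8 113.2  37. ]
LR [524.  116.2  37. ]
bridge screws [565.7 160.3  49.5] [524.3 165.   49.5]
tissue [456.9 377.7   6. ] timer [674.9 393.9  19. ] cover [730.4 189.5  18. ] eyep [750.8  80.7  50. ]
microbase edge [810.2 -26.5  40. ] [474.3 -44.   40. ] stage [671.4 -47.7 130. ] [537. -39. 130.]
eyepiece [(0.68, array([398. , 140.2]), array([760.7,  71.1,   0. ]))]
timer [(0.91, array([239.5, 179.1]), array([679.4, 396.3,   0. ]))]
cover_box [(0.86, array([339., 154.]), array([731.7, 193. ,   0. ]))]
[(0.88, array([550.1, 166.9,  34. ])), (0.57, array([629.5, 228. ,  34. ])), (0.48, array([449. , 327.3,  34. ]))]
```

Run:
```python
from h import *
np.set_printoptions(precision=1,suppress=True)
px=lambda y:np.array([np.cos(np.radians(y)),np.sin(np.radians(y)),0])
C=np.array([545,160,34.]); yaw=84
for fl in (1,-1):
    for s,z in ((-33,130),(-33,14),(-100,14),(-100,120)):
        P=C+px(yaw)*s; P[2]=z; print(fl,s,z,solve_ik(P,R_grasp(yaw,0,fl)))
T=np.array([457,378,155.])
for fl in (1,-1):
  for yw in range(-180,180,20):
    R=R_grasp(yw,30,fl); d=np.cos(np.radians(30))*px(yw)+[0,0,.5]
    P=T-33*d+18*R[:,1]; q=solve_ik(P,R); print(fl,yw,q)
```

```text
1 -33 130 [ 13.2   5.    2.7  87.7   0.  -70.8]
1 -33 14 [ 13.2   6.3  -8.8  74.9   0.  -70.8]
1 -100 14 [  6.5   3.8 -11.4  74.8   0.  -77.5]
1 -100 120 [  6.5   2.4  -1.1  86.4   0.  -77.5]
-1 -33 130 [ 13.2   5.    2.7  87.7   0.  109.2]
-1 -33 14 [ 13.2   6.3  -8.8  74.9   0.  109.2]
-1 -100 14 [  6.5   3.8 -11.4  74.8   0.  102.5]
-1 -100 120 [  6.5   2.4  -1.1  86.4   0.  102.5]
1 -180 [  30.7   43.3   46.2  119.4   14.8 -152.8]
1 -160 [  35.1   50.4   57.3  126.     7.5 -166.9]
1 -140 [ 39.7  53.3  61.9 128.6  -0.2 179.7]
1 -120 [ 44.3  50.2  56.9 125.8  -7.8 166.3]
1 -100 [ 48.6  42.9  45.7 119.  -15.1 152.2]
1 -80 [ 52.5  33.5  32.2 109.9 -21.6 136.6]
1 -60 [ 55.4  22.7  17.9  99.1 -26.8 118.8]
1 -40 [ 57.   10.8   3.6  86.8 -29.8  98.1]
1 -20 [ 56.7  -1.7  -9.8  74.3 -29.1  74.7]
1 0 [ 53.7 -13.3 -20.9  63.5 -23.8  49.7]
1 20 [ 47.7 -21.9 -28.3  56.5 -13.4  24.4]
1 40 [ 39.4 -25.1 -30.8  54.2   0.3  -0.5]
1 60 [ 31.2 -21.7 -28.1  56.7  13.9 -25.4]
1 80 [ 25.3 -12.9 -20.5  63.9  24.1 -50.7]
1 100 [ 22.4  -1.1  -9.3  74.8  29.2 -75.7]
1 120 [ 22.2  11.3   4.2  87.4  29.7 -99.
[... 217 characters left out ...]
61.9 128.6  -0.2  -0.3]
-1 -120 [ 44.3  50.2  56.9 125.8  -7.8 -13.7]
-1 -100 [ 48.6  42.9  45.7 119.  -15.1 -27.8]
-1 -80 [ 52.5  33.5  32.2 109.9 -21.6 -43.4]
-1 -60 [ 55.4  22.7  17.9  99.1 -26.8 -61.2]
-1 -40 [ 57.   10.8   3.6  86.8 -29.8 -81.9]
-1 -20 [  56.7   -1.7   -9.8   74.3  -29.1 -105.3]
-1 0 [  53.7  -13.3  -20.9   63.5  -23.8 -130.3]
-1 20 [  47.7  -21.9  -28.3   56.5  -13.4 -155.6]
-1 40 [ 39.4 -25.1 -30.8  54.2   0.3 179.5]
-1 60 [ 31.2 -21.7 -28.1  56.7  13.9 154.6]
-1 80 [ 25.3 -12.9 -20.5  63.9  24.1 129.3]
-1 100 [ 22.4  -1.1  -9.3  74.8  29.2 104.3]
-1 120 [22.2 11.3  4.2 87.4 29.7 81. ]
-1 140 [23.9 23.2 18.4 99.5 26.7 60.5]
-1 160 [ 26.9  33.9  32.7 110.3  21.4  42.7]
```

Run:
```python
from h import *
np.set_printoptions(precision=1,suppress=True)
q0=observe()["joint_positions"]; R0=observe()["ee_rot"]
u=np.array([149.2,-529.4,0])/550
q1=solve_ik(u*330+[0,0,260],R0); print(q1)
movej(q1)
yaw=84; px=np.array([np.cos(np.radians(yaw)),np.sin(np.radians(yaw)),0])
q2=q1.copy(); q2[0]=13.2; q2[5]=109.2
movej(q2)
o=observe(); print(o["time_s"],o["eef_pos"])
P=np.array([545,160,0.])-33*px; P[2]=130
q3=solve_ik(P,R_grasp(yaw,0,-1)); print(q3)
movej(q3)
c=camera_params("wrist"); im=snapshot("wrist"); cv2.imwrite("pics/w1.png",im[:,:,::-1])
import pickle; pickle.dump(c,open("c1.pkl","wb"))
for t in ("plate_mid","jig_bridge","jig"): print(t,[(round(d["p"],2),np.array(d["position"])*[640,400]) for d in place_of(t,"wrist")])
o=observe(); print(o["time_s"],o["eef_pos"],o["force"])
```

```text
[-74.3 -22.3  -6.7 105.7   0.   90. ]
3.5333 [321.5  74.9 259.9]
[ 13.2   5.    2.7  87.7   0.  109.2]
plate_mid [(0.84, array([321.2, 152.9])), (0.65, array([412.1,  33.1]))]
jig_bridge [(0.75, array([323.8, 156.3]))]
jig [(0.78, array([321.1, 148. ]))]
4.75 [541.5 127.1 131.6] [-0.6  0.7 -0.8]
```

View pics/w1.png

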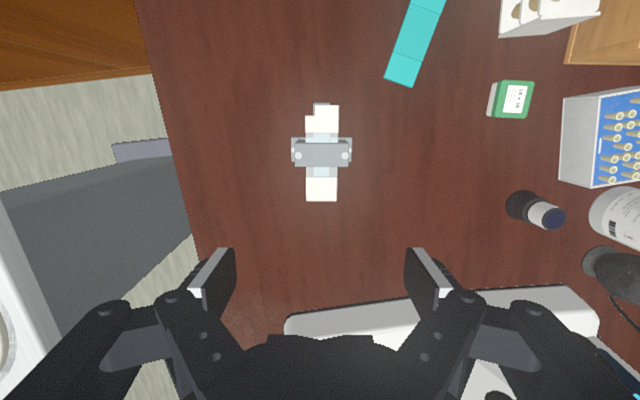

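Run:
```python
import cv2
a=cv2.imread("pics/w1.png")[92:212,270:370]; a=cv2.resize(a,None,fx=5,fy=5,interpolation=cv2.INTER_CUBIC)
cv2.imwrite("pics/w1c.png",a)
```

```text
(no output)
```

View pics/w1c.png

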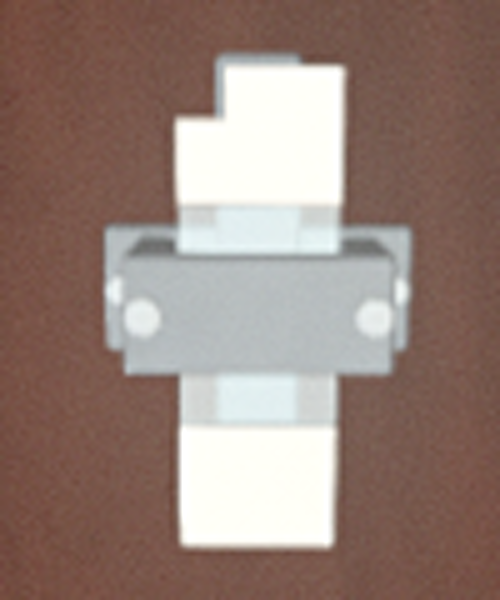

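Run:
```python
from h import *
import pickle
np.set_printoptions(precision=1,suppress=True)
c=pickle.load(open("c1.pkl","rb"))
g=cv2.imread("pics/w1.png")
w=((g.min(2)>175)).astype(np.uint8)
n,l,s,_=cv2.connectedComponentsWithStats(w[92:212,290:355])
for i in range(1,n):
    if s[i,4]>150:
        m=np.zeros(g.shape[:2],np.uint8); m[92:212,290:355]=(l==i)
        cs=cv2.findContours(m,0,1)[0][0]; r=cv2.minAreaRect(cs); print(s[i],r)
        for p in cv2.boxPoints(r): print(p,atz(c,p,37))
```

```text
[  15   12   34   39 1188] ((321.5, 123.0), (38.0, 33.0), 90.0)
[305. 104.] [536.6 208.7  37. ]
[338. 104.] [566.1 205.6  37. ]
[338. 142.] [563.2 172.   37. ]
[305. 142.] [532.5 175.3  37. ]
[   1   46   61   63 2334] ((321.0, 169.0), (62.0, 60.0), 90.0)
[291. 138.] [520.  180.3  37. ]
[351. 138.] [575.5 174.4  37. ]
[351. 200.] [571.1 114.3  37. ]
[291. 200.] [512.  120.6  37. ]
```

Run:
```python
from h import *
import pickle
np.set_printoptions(precision=1,suppress=True)
c=pickle.load(open("c1.pkl","rb"))
f=lambda x,y:((x+.5)/5-.5+270,(y+.5)/5-.5+92)
D=dict(BL=(180,546,37),BR=(333,547,37),bL=(180,427,37),bR=(336,427,37),tR=(345,66,37),tRb=(344,205,37),tLb=(177,205,37),notchL=(176,118,37),sL=(143,317,49.5),sR=(375,317,49.5))
W={k:atz(c,f(x,y),z) for k,(x,y,z) in D.items()}
for k,v in W.items(): print(k,v)
# least squares fit of plate pose (cx,cy,yaw,z fixed)
from scipy.optimize import least_squares
L=dict(BL=(-45,-1),BR=(-45,1),bL=(-21,-1),bR=(-21,1),tR=(45,1),tRb=(21,1),tLb=(21,-1),notchL=(36,-1))
def pred(p,k):
    a=np.radians(p[2]);u=np.array([np.cos(a),np.sin(a)]);v=np.array([-u[1],u[0]])
    x,s=L[k]; xy=np.array(p[:2])+x*u-s*15*v   # image right = world +x = -plate y
    return proj(c,[*xy,p[3]])-np.array(f(*D[k][:2]))
r=least_squares(lambda p:np.concatenate([pred(p,k) for k in L]),[545,160,84,37]); print(r.x,np.abs(r.fun).max())
r=least_squares(lambda p:np.concatenate([pred([*p,37],k) for k in L]),[545,160,84]); print(r.x,np.abs(r.fun).max())
print("bridge c",(W['sL']+W['sR'])/2,np.linalg.norm(W['sL']-W['sR']))
```

```text
BL [526.3 118.3  37. ]
BR [556.4 114.8  37. ]
bL [529.1 142.1  37. ]
bR [559.1 138.9  37. ]
tR [566.6 204.9  37. ]
tRb [564.3 180.5  37. ]
tLb [533.6 183.8  37. ]
notchL [535.2 199.1  37. ]
sL [525.8 165.5  49.5]
sR [567.4 161.1  49.5]
[546.5 161.7  83.6  38.7] 0.5471620511186188
[546.5 161.5  83.6] 0.6542106791707738
bridge c [546.6 163.3  49.5] 41.868492749802435
```

Run:
```python
from h import *
np.set_printoptions(precision=1,suppress=True)
yaw=83.8; a=np.radians(yaw); px=np.array([np.cos(a),np.sin(a),0]); R=R_grasp(yaw,0,-1)
G=np.array([546.3,161.4,0])-33*px
set_gripper(52)
move_straight([*G[:2],75],R,150)
c=camera_params("wrist"); im=snapshot("wrist"); cv2.imwrite("pics/w2.png",im[:,:,::-1])
import pickle; pickle.dump(c,open("c2.pkl","wb"))
o=observe(); print(o["time_s"],o["eef_pos"],G,o["grip_width"],o["force"])
```

```text
5.75 [543.1 128.7  76.1] [542.7 128.6   0. ] 51.97367746081804 [ 0.1  0.2 -0.3]
```

View pics/w2.png

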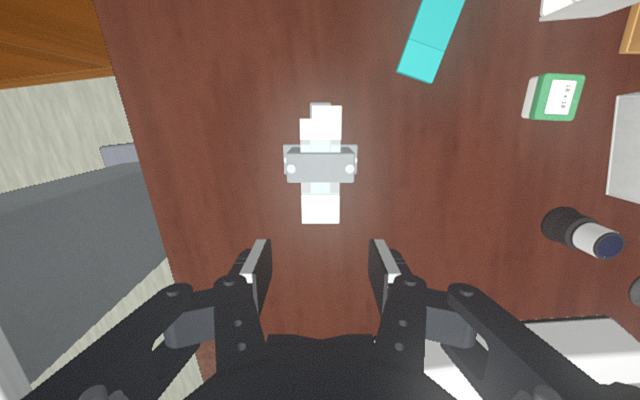

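Run:
```python
from h import *
np.set_printoptions(precision=2,suppress=True)
yaw=83.8; a=np.radians(yaw); px=np.array([np.cos(a),np.sin(a),0]); R=R_grasp(yaw,0,-1)
G=np.array([546.3,161.4,0])-33*px
move_straight([*G[:2],14],R,80)
o=observe(); print(o["time_s"],o["eef_pos"],o["grip_width"],o["force"])
cv2.imwrite("pics/w3.png",snapshot("wrist")[:,:,::-1])
if abs(o["force"]).max()<6:
    set_gripper(25,20)
    o=observe(); print(o["time_s"],o["eef_pos"],o["grip_width"],"F plate axes",R.T@o["force"],o["wrist_torque"])
    cv2.imwrite("pics/w4.png",snapshot("wrist")[:,:,::-1])
a=np.hstack([cv2.imread(f"pics/w{i}.png")[90:400,200:440] for i in (3,4)]); cv2.imwrite("pics/w34.png",cv2.resize(a,None,fx=1.6,fy=1.6))
```

```text
6.6583 [543.06 128.67  14.49] 51.911472605777725 [0.08 0.26 0.47]
7.0833 [542.81 128.62  14.15] 24.74130000127906 F plate axes [ 0.32 -0.02 -0.83] [-0.02 -0.05 -0.04]
```

View pics/w34.png

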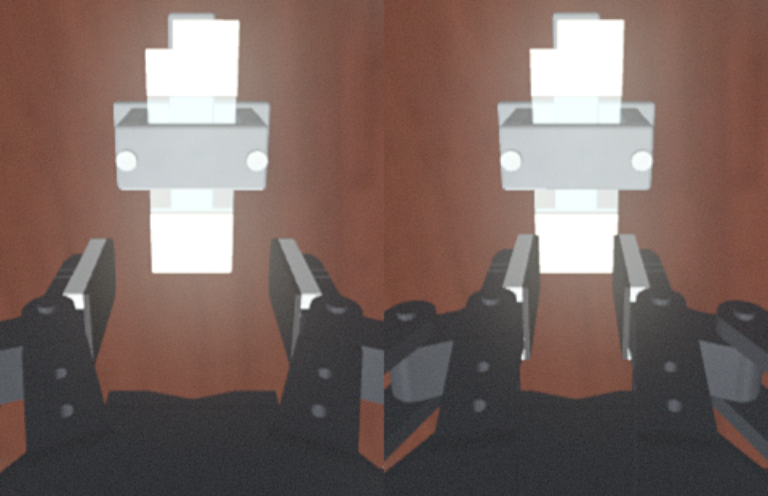

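Run:
```python
from h import *
np.set_printoptions(precision=1,suppress=True)
o=observe(); print(o["time_s"],o["grip_width"],o["eef_pos"]); c=camera_params("wrist")
R=o["ee_rot"]; T=o["eef_pos"]
im=snapshot("wrist")[:,:,::-1].copy()
crop=im[200:400,220:420]; S=4
big=cv2.resize(crop,None,fx=S,fy=S,interpolation=cv2.INTER_CUBIC)[:600]
for dz,col in ((-0,(0,0,255)),(18.7,(0,255,0)),(30,(255,0,0))):
    for x in (-12.4,12.4):
        for z in (-11,11):
            q=proj(c,T+R@np.array([x,-dz,z])); print(dz,x,z,q)
            cv2.circle(big,tuple(int(v) for v in ((q-[220,200]+.5)*S-.5)),3,col,-1)
# plate near corners at z=37, 31
a=np.radians(83.7);u=np.array([np.cos(a),np.sin(a)]);v=np.array([-u[1],u[0]])
for h in (37,31):
  for sx in (-45,-21):
    for s in (-15,15):
      q=proj(c,[*(np.array([546.3,161.4])+sx*u+s*v),h]); print("pl",h,sx,s,q)
      cv2.circle(big,tuple(int(v) for v in ((q-[220,200]+.5)*S-.5)),3,(255,0,255) if h==37 else (0,200,255),-1)
cv2.imwrite("pics/w5.png",big)
```

```text
7.1333 25.049565230808113 [542.8 128.6  14.1]
0 -12.4 -11 [301.5 242.4]
0 -12.4 11 [300.9 211.6]
0 12.4 -11 [338.2 242.4]
0 12.4 11 [338.8 211.6]
18.7 -12.4 -11 [299.7 255.5]
18.7 -12.4 11 [298.9 221.9]
18.7 12.4 -11 [340.1 255.5]
18.7 12.4 11 [340.8 221.9]
30 -12.4 -11 [298.3 264.8]
30 -12.4 11 [297.5 229.3]
30 12.4 -11 [341.4 264.8]
30 12.4 11 [342.3 229.3]
pl 37 -45 -15 [344.7 260.4]
pl 37 -45 15 [294.7 260.3]
pl 37 -21 -15 [345.8 223. ]
pl 37 -21 15 [293.7 222.9]
pl 31 -45 -15 [343.9 255.6]
pl 31 -45 15 [295.5 255.6]
pl 31 -21 -15 [344.9 219.3]
pl 31 -21 15 [294.6 219.2]
```

View pics/w5.png

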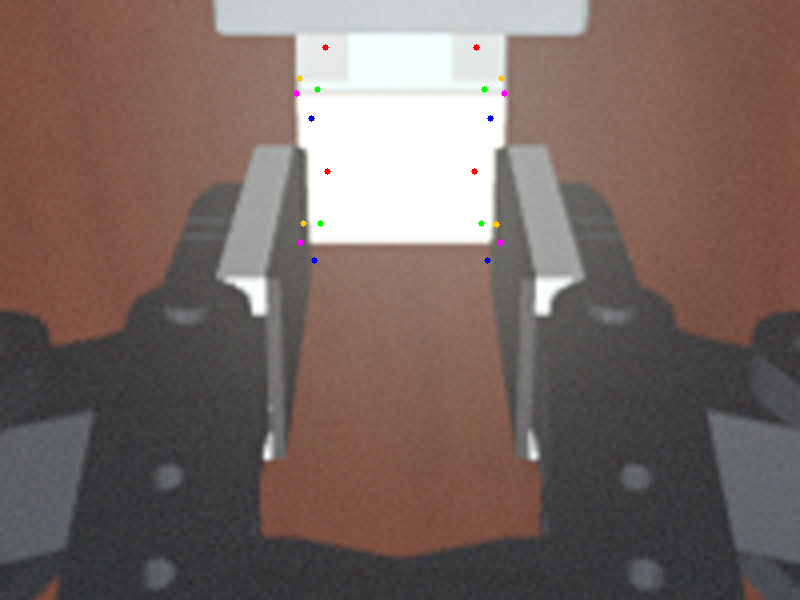

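Run:
```python
from h import *
np.set_printoptions(precision=2,suppress=True)
for w,f in ((20,20),(15,40)):
    set_gripper(w,f); o=observe(); print(o["time_s"],o["grip_width"],o["eef_pos"],o["ee_rot"].T@o["force"],o["wrist_torque"])
im=snapshot("wrist")[:,:,::-1].copy()
cv2.imwrite("pics/w6.png",cv2.resize(im[90:290,220:420],None,fx=3,fy=3,interpolation=cv2.INTER_CUBIC))
```

```text
7.4083 20.019587991426338 [542.72 128.62  13.97] [0.26 0.25 0.06] [ 0.01 -0.06 -0.  ]
7.6333 14.9543321182053 [542.74 128.57  14.01] [ 0.32 -0.42  0.51] [0.03 0.   0.  ]
```

View pics/w6.png

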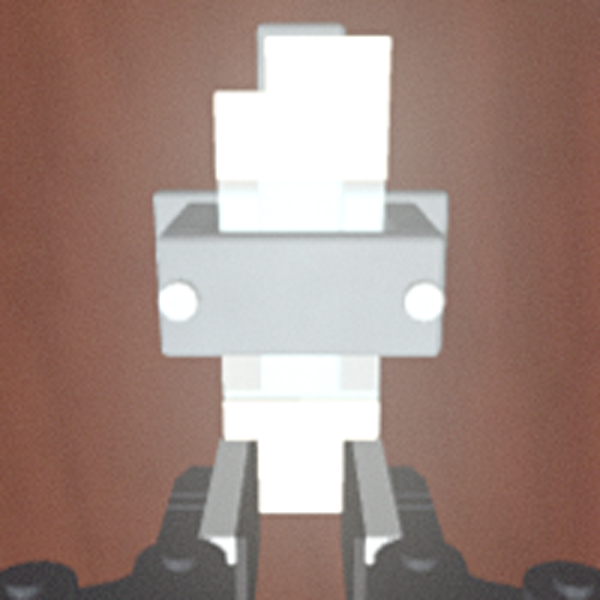

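Run:
```python
from h import *
np.set_printoptions(precision=1,suppress=True)
o=observe(); T=o["eef_pos"]; R=o["ee_rot"]
for n in ("side","top"):
    im=snapshot(n)[:,:,::-1].copy(); c=camera_params(n)
    q=proj(c,T); print(n,q); x0,y0=int(q[0])-60,int(q[1])-80
    S=5; big=cv2.resize(im[y0:y0+120,x0:x0+120],None,fx=S,fy=S,interpolation=cv2.INTER_CUBIC)
    for dz,col in ((0,(0,0,255)),(20,(0,255,0)),(40,(255,0,0)),(60,(255,0,255))):
        q=proj(c,T-dz*R[:,1]); cv2.circle(big,tuple(int(v) for v in ((q-[x0,y0]+.5)*S-.5)),3,col,-1)
    cv2.imwrite(f"pics/v7{n}.png",big)
```

```text
side [318.8 246.4]
top [373.2 245. ]
```

View pics/v7side.png

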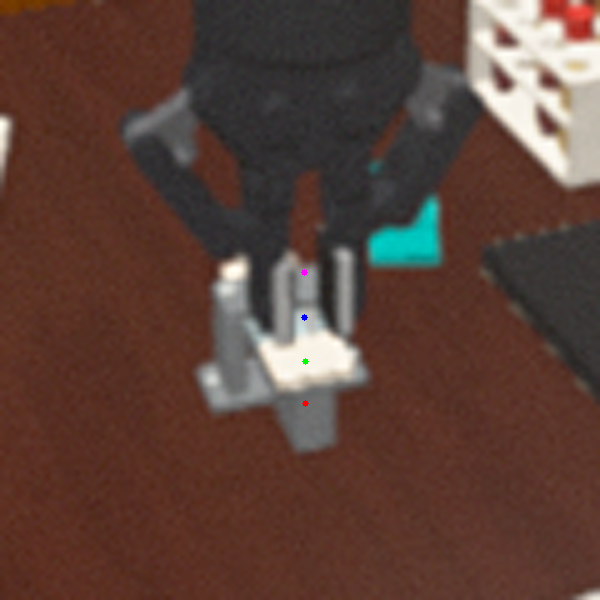

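The wrist and side views agree: the fingertips really sit about 40 mm behind the reported TCP. They closed above the plate without touching it. I'll reopen and go down by that much, watching the force.

Run:
```python
from h import *
np.set_printoptions(precision=2,suppress=True)
yaw=83.8; a=np.radians(yaw); px=np.array([np.cos(a),np.sin(a),0]); R=R_grasp(yaw,0,-1)
G=np.array([546.3,161.4,0])-33*px
set_gripper(52,20)
for z in (0,-10,-17,-22):
    try: move_straight([*G[:2],z],R,60)
    except PlanningError as e: print(z,e); break
    o=observe(); f=R.T@o["force"]; print(o["time_s"],o["eef_pos"],f)
    if abs(f).max()>6: break
cv2.imwrite("pics/w8.png",cv2.resize(snapshot("wrist")[90:290,220:420,::-1],None,fx=3,fy=3,interpolation=cv2.INTER_CUBIC))
```

```text
8.6083 [542.22 128.46  -0.75] [-1.32 -0.67  0.6 ]
8.925 [542.34 128.49 -10.59] [ 0.88 -0.48 -0.22]
9.1917 [542.42 128.52 -17.48] [ 0.57  1.55 -0.94]
9.4417 [542.49 128.54 -22.37] [ 0.99 -0.15 -0.08]
```

View pics/w8.png

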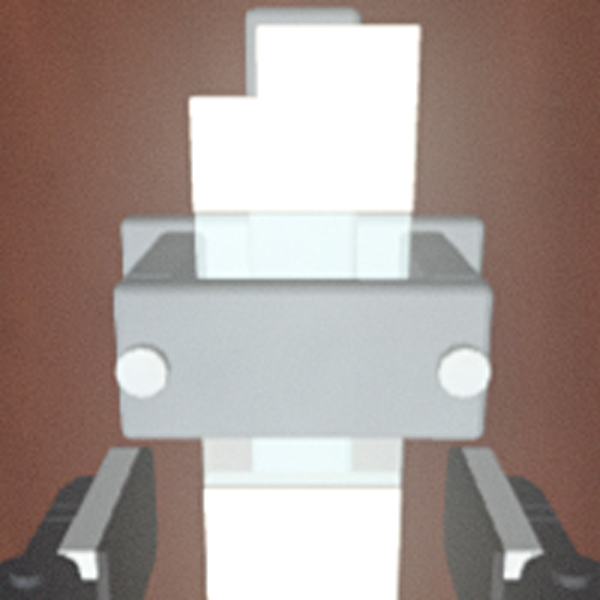

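Run:
```python
from h import *
np.set_printoptions(precision=2,suppress=True)
for w,f in ((24,20),(20,50)):
    set_gripper(w,f); o=observe(); print(o["time_s"],o["grip_width"],o["eef_pos"],o["ee_rot"].T@o["force"],o["wrist_torque"])
cv2.imwrite("pics/w9.png",cv2.resize(snapshot("wrist")[90:290,220:420,::-1],None,fx=3,fy=3,interpolation=cv2.INTER_CUBIC))
```

```text
9.8083 29.316864863226826 [542.89 128.61 -21.77] [-0.56 -0.15  0.23] [ 0.01  0.02 -0.02]
10.025 28.662543048125745 [542.93 128.61 -21.68] [-0.4  -4.04 -0.24] [-0.06  0.15  0.03]
```

View pics/w9.png

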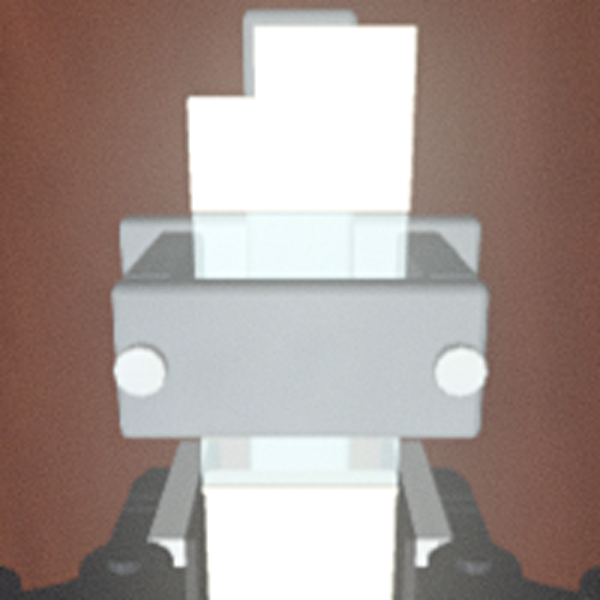

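Run:
```python
from h import *
np.set_printoptions(precision=2,suppress=True)
yaw=83.8; a=np.radians(yaw); px=np.array([np.cos(a),np.sin(a),0]); R=R_grasp(yaw,0,-1)
G=np.array([546.3,161.4,-20.6])-33*px
move_straight(G,R,20)
o=observe(); print(o["time_s"],o["eef_pos"],R.T@o["force"],o["wrist_torque"])
for s in (10,25,50,74):
    move_straight(G-s*px,R,60); o=observe(); f=R.T@o["force"]; print(o["time_s"],o["eef_pos"],f,o["grip_width"],o["wrist_torque"])
    if abs(f).max()>10: break
    if s in(10,74): cv2.imwrite(f"pics/w10_{s}.png",cv2.resize(snapshot("wrist")[0:290,170:470,::-1],None,fx=2,fy=2,interpolation=cv2.INTER_CUBIC))
```

```text
10.325 [542.58 128.58 -20.84] [ 0.08  0.57 -0.55] [-0.    0.    0.02]
10.6417 [541.56 118.14 -20.68] [ 0.33  0.16 -0.37] 28.676783996674565 [-0.01 -0.   -0.04]
11.0917 [540.02 103.31 -20.55] [ 0.28  1.07 -0.47] 28.75508536331436 [-0.01 -0.04  0.01]
11.6583 [537.38  78.61 -20.54] [-0.39  0.52  1.46] 28.80354931927277 [-0.01 -0.01 -0.08]
12.2083 [534.77  54.74 -20.54] [-0.77 -0.08 -0.14] 28.68610583779888 [0.02 0.01 0.02]
```

```bash
cd pics; python3 -c "
import cv2,numpy as np
a=[cv2.imread(f'w10_{s}.png') for s in (10,74)]
cv2.imwrite('w10.png',cv2.resize(np.hstack([x for x in a if x is not None]),None,fx=.65,fy=.65))"
```

```text
(no output)
```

View pics/w10.png

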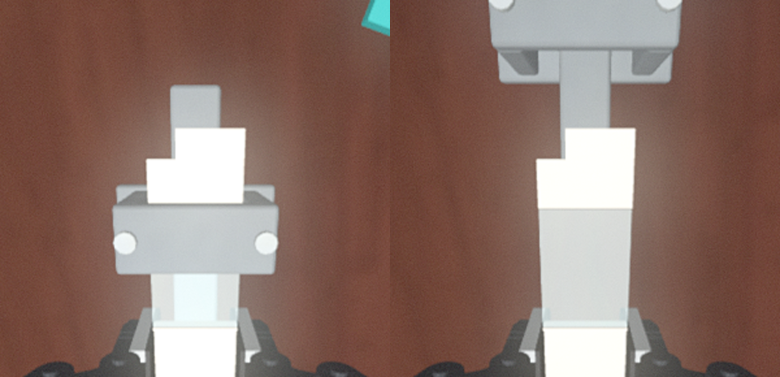

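Run:
```python
from h import *
np.set_printoptions(precision=1,suppress=True)
yaw=83.8; a=np.radians(yaw); px=np.array([np.cos(a),np.sin(a),0]); R=R_grasp(yaw,0,-1)
G=np.array([546.3,161.4,-20.6])-107*px
# tissue from initial-like top picture
snapshot("top"); m=masks_of("tissue","top")[0]; print(m["p"])
cs=max(cv2.findContours(m["mask"].astype(np.uint8),0,1)[0],key=cv2.contourArea); r=cv2.minAreaRect(cs); print(r)
B=[atz("top",p,6) for p in cv2.boxPoints(r)]; B=np.array(B); print(B,B.mean(0),np.linalg.norm(np.diff(B,axis=0),axis=1))
U=G.copy(); U[2]=100
move_straight(U,R,120)
o=observe(); print(o["time_s"],o["eef_pos"],R.T@o["force"],o["grip_width"])
C=np.array([*B.mean(0)[:2],165.])
for yw in (60,70,80):
    R2=R_grasp(yw,30,-1); T=C+55.7*R2[:,1]-33*R2[:,2]; print(yw,T,solve_ik(T,R2))
```

```text
0.9
((242.9000244140625, 290.7000427246094), (46.06299591064453, 34.435447692871094), 26.56505012512207)
[[445.9 436.3   6. ]
 [505.  408.5   6. ]
 [465.2 327.    6. ]
 [407.1 355.5   6. ]] [455.8 381.8   6. ] [65.3 90.7 64.7]
13.5167 [534.3  55.   99.1] [0.5 0.9 0.3] 28.714454655042186
60 [455.4 381.2 100.3] [ 32.9 -18.9 -28.7  53.   13.2 156.1]
70 [455.6 381.2 100.3] [ 30.  -15.5 -25.7  56.   18.8 144. ]
80 [455.7 381.1 100.3] [ 27.6 -11.2 -21.7  60.1  23.3 131.7]
```

Run:
```python
from h import *
np.set_printoptions(precision=2,suppress=True)
C=np.array([456,380.5,165.]); R2=R_grasp(66,30,-1); T=C+55.7*R2[:,1]-33*R2[:,2]
M=np.array([495,225,110.]); 
move_straight(M,R_grasp(75,12,-1),120)
o=observe(); print(o["time_s"],o["eef_pos"],o["force"],o["grip_width"])
move_straight(T,R2,120); wait(.3)
o=observe(); print(o["time_s"],o["eef_pos"],T,o["force"],o["grip_width"]); print(o["ee_rot"],R2)
for n in ("wrist","side","top"):
    cv2.imwrite(f"pics/f_{n}.png",snapshot(n)[:,:,::-1])
    print(n,[(round(d["p"],2),np.array(d["position"])*[640,400]) for d in place_of("plate_mid",n)], proj(camera_params(n),C))
im=cv2.imread("pics/f_side.png")[100:250,170:390]; im2=cv2.imread("pics/f_top.png")[200:350,170:390]
cv2.imwrite("pics/f_st.png",cv2.resize(np.vstack([im,im2]),None,fx=2,fy=2,interpolation=cv2.INTER_CUBIC))
```

```text
15.125 [495.13 224.69 109.93] [0.39 0.26 0.01] 28.67437850640801
16.9083 [455.9  379.7  100.25] [455.7  379.83 100.26] [-0.52 -0.1  -0.78] 28.555800192509594
[[ 0.91  0.2   0.35]
 [-0.41  0.46  0.79]
 [-0.   -0.87  0.5 ]] [[ 0.91  0.2   0.35]
 [-0.41  0.46  0.79]
 [-0.   -0.87  0.5 ]]
wrist [(0.93, array([547.07, 271.48])), (0.8, array([319.3, 205.8]))] [319.26 205.61]
side [(0.51, array([338.69, 202.6 ]))] [234.97 135.01]
top [(0.95, array([226.5 , 288.72])), (0.76, array([305.79, 197.32]))] [227.42 289.06]
```

View pics/f_st.png

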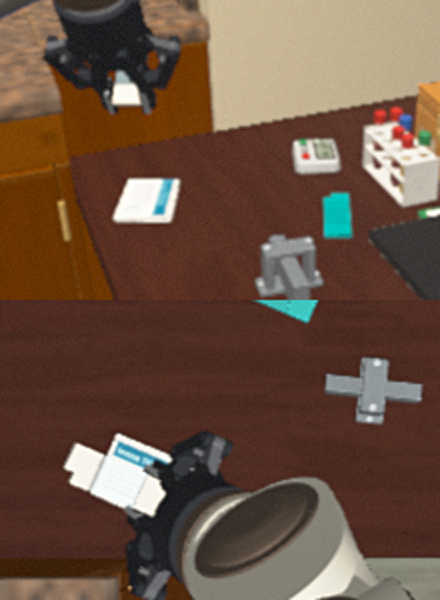

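View pics/f_wrist.png

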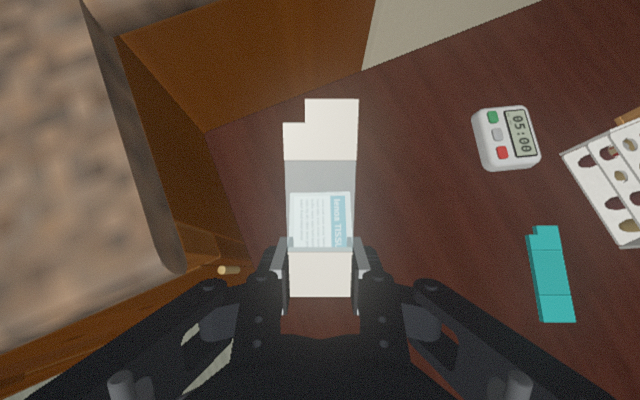

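Run:
```python
from h import *
from scipy.optimize import least_squares
np.set_printoptions(precision=2,suppress=True)
o=observe(); R=o["ee_rot"];T=o["eef_pos"]; c=camera_params("wrist")
py=-R[:,0]
obs={(45,-15):(358,98.5),(45,6):(304,98.5),(36,15):(282.5,123),(21,15):(284,160),(21,-15):(357,160),(-45,-15):(350,297),(-45,15):(288.5,297)}
def pose(p):
    C=T-(55.7+p[1])*R[:,1]+(33+p[2])*R[:,2]+p[3]*R[:,0]; b=np.radians(p[0]); u=np.cos(b)*R[:,2]-np.sin(b)*R[:,1]; return C,u
def f(p):
    C,u=pose(p); return np.concatenate([proj(c,C+x*u+y*py+3*np.cross(u,py))-np.array(v) for (x,y),v in obs.items()])
r=least_squares(f,[0,0,0,0]); C,u=pose(r.x); print(r.x,np.abs(r.fun).max(),C,"slope",np.degrees(np.arcsin(u[2])),"low end z",(C-45*u)[2])
print(o["time_s"])
```

```text
[ 0.3   0.38 -0.04  0.14] 1.0871969546341802 [456.03 380.24 165.29] slope 30.302498456553437 low end z 142.58818587743698
17.2083
```

Run:
```python
from h import *
wait(.5); o=observe(); print(o["time_s"],o["eef_pos"],o["grip_width"],abs(o["dq"]).max())
snapshot("wrist"); print([(round(d["p"],2),np.array(d["position"])*[640,400]) for d in place_of("plate_mid","wrist")])
print(sign_off())
```

```text
17.7083 [455.68978561 379.84467678 100.2679721 ] 28.656458905067744 0.035062918454268344
[(0.93, array([545.6, 273.6])), (0.55, array([317.376, 204.4  ]))]
the job is handed in; nothing more can be done
None
```

The job is handed in after about 18 s. The plate is held by its un-notched end over the lens-tissue packet, notched end uppermost and top face up.

- **Which plate:** I took the clear one with white ends in the jig, at about (357, 244) in the top view. I left the turquoise look-alike at about (307, 195). The notched end faced +y, so I gripped the −y end.
- **First grasp missed:** the fingers closed above the plate without touching it. The wrist and side pictures both put the real fingertips about 40 mm behind the reported TCP. I reopened, went that much lower and gripped at 50 N, with the fingers stopping at about 29 mm on the 30 mm plate.
- **Drawing out:** I raised the plate about 1 mm and drew it 74 mm lengthwise, with forces under about 1.5 N throughout.
- **Last checks:** fitting the wrist picture gave:

| Check | Result |
|---|---|
| Plate centre | (456, 380, 165) mm |
| Packet centre | about (456, 382) mm |
| Slope | 30.3° |
| Lower end above the desk | 143 mm |

- **Agreement of the cameras:** the wrist and top pictures agreed with this to within about 1 px. In one last wrist picture the network's point was 2 px off, with lower confidence (0.55). In the side view it found only the turquoise plate.
- **Bystanders:** I kept clear of the eyepiece, cover-glass box and timer, but took no separate final measurement of them.

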